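# Prime the lathe's lubricator

### The arm

A 7-joint arm with a two-finger parallel gripper is mounted at the origin on the work surface. World frame = base frame: x ahead of the robot, y to its left, z up, the work surface at z = 0. Lengths are in m, angles in rad, forces in N, time in s.
With the tool pointing down it reaches from about 0.4 to 0.85 m from the base axis. Payload 4.4 kg.
Tool frame: the origin (TCP) lies midway between the tips of the shut fingers; the grasp point (between the pads) lies 19 mm behind it; z points along the fingers, y is the direction in which the jaws open and shut (so a half turn about z gives the same grasp; the last joint's range is limited). The gripper opens to 94 mm and grips with 3 to 60 N. Pads are 16 mm wide; open, the fingers measure 119 mm over their backs; the gripper's body (75 mm by 177 mm) begins 78 mm behind the grasp point.
Start: joints at [1.142, 0.628, 0.038, 1.517, -0.027, 0.996, -0.02], TCP at [0.231, -0.608, 0.205] pointing down, gripper open.
Joint ranges: [-3.06, 3.06], [-0.37, 2.12], [-1.25, 1.32], [0.18, 2.47], [-1.1, 4.24], [0.23, 1.98], [-2.94, 2.94]. Speed limits (rad/s): [2.57, 2.57, 3.14, 3.14, 3.14, 3.14, 3.14].

### API

Orientations are given as a rotation vector (axis times angle).
In Python, from rig import env gives the robot as it stands. The module is installed in compiled form; this text tells all that it offers.
- The arm moves only by the shell command python3 -m pendant 'ROWS' [FORCE]. ROWS is JSON, a list of rows, each a list of 7 numbers: the turn, a rotation vector about the tool's x, y, z in degrees, then the shift along the tool's x, y, z in mm, then the opening, from 0 (shut) to 1 (fully open). In form: [[wx, wy, wz, x, y, z, hand], ...]. A call has 1 to 20 rows; each row shifts and turns the commanded pose from where the row before left it, along the tool's axes as they then stand; what a row does not reach is not made up. A row lasts 1/12 s, in which the tool goes at most 41.7 mm and 7.16 degrees, less where a joint would pass 70% of its speed; a pose out of reach is approached as far as the arm can. A call is refused whole if a number of a shift passes 41.7 or a number of a turn 7.16, either way. A call with a gripper value outside its range is refused whole. The fingers move at their own pace and stop on an object; FORCE is the grip in N (left out, the last holds). Time passes only in rows, so rows that do not move let the fingers close. It gives the time, the measured TCP pose, the force and the opening at its end, in the units of the state.
- env.state(): the state, without advancing time (a new reading comes with each control period).
- env.get_image(name): name is "scene" or "side" or "wrist"; returns a dict with "pixels" (400x640x3 uint8, red, green, blue), "range_z" (400x640 float32, m along the optical axis (not along the pixel's ray), 0 where there is no reading), "camera_matrix" (3x3 intrinsics, pixels), "k1" (the pictures are not rectified: a ray, as slopes to the right and down, at radius r is drawn at 1 + k1 r^2 times it, then the intrinsics apply), "rvec" (rotation vector, rad) and "tvec" (3), from world to camera coordinates, as OpenCV has them. Camera axes: x right, y down, z forward; pixel columns grow to the right and rows downward; lengths in m; the calibration is good to about 2 mm. A picture is of the moment at which its call begins.
- env.hand_in(): hands the job in, once; it reports no verdict.
The state is a dict: "time": time; "joint_positions": joint angles; "dq": joint speeds; "tau": joint torques, N m; "position": TCP position; "orientation": TCP orientation; "ft_force": force on the tool from outside, world axes, zero at the start; "wrist_torque": the same for the moment, N m; "grip_width": finger opening in m.
Only numpy, scipy, OpenCV 4.12 (cv2) and the standard library are available. Lean on these libraries where they do the work, as an engineer would, in place of code of your own. Each camera call takes 0.05 s, during which the arm holds its last target. There are 200 camera calls.

### The job

One of the two oil lubricators on the bench still has its red indicator pin down. Prime it with your fingertips: push its black plunger knob all the way down and let it spring right back up, stroke after stroke, without ramming it, until its pin stands fully out with the whole white band showing, then leave the plunger up and take the hand away. Only push: never grip the knob or pull it up, do not touch the indicator pins, and leave the other lubricator's plunger and the loose things on the bench alone.

Things in the scene. Friction and masses are not known exactly. Their poses are not given: they have to be found in the camera images.
- lubricator_a: Oil lubricator bolted to the bench: 130 x 150 mm foot, blue-grey tank, aluminium head (top 129 mm up). Origin: bench level, centre of foot. In its frame: plunger axis x 0, y +33 mm; pin x +25, y -36; black filler cap (fixed, 19 mm high) x -30, y -36; copper pipes at y -74. All but plunger and knob is below 165 mm. Its pin starts down (0 to 5 mm).
- lubricator_b: Oil lubricator bolted to the bench: 130 x 150 mm foot, blue-grey tank, aluminium head (top 129 mm up). Origin: bench level, centre of foot. In its frame: plunger axis x 0, y +33 mm; pin x +25, y -36; black filler cap (fixed, 19 mm high) x -30, y -36; copper pipes at y -74. All but plunger and knob is below 165 mm. Its pin starts fully out. Left or right varies.
- plunger_a (a joint): Plunger in m: 0 up at rest, grows as the knob is pushed straight down, 0.024 down on a hard stop. Takes about 12 N at the bottom, back up within 0.5 s of release; pulled up it goes to -0.005. A full stroke (to the stop, then fully up) raises pin_a about 4 mm: 4 to 6 strokes; shorter ones raise it less, under 6 mm not at all. The pin keeps its height; once it is out more strokes change nothing.
- plunger_b (a joint): Plunger in m: 0 up at rest, grows as the knob is pushed straight down, 0.024 down on a hard stop. Takes about 12 N at the bottom, back up within 0.5 s of release; pulled up it goes to -0.005.
- knob_a: Black mushroom knob on top of the plunger, 48 mm across, 18 mm thick, flat top 26 mm across; origin: centre of its underside. Its top is 196 mm above the bench when up, 172 mm when fully pushed. More than 50 N from the fingers on it counts as gripped or rammed.
- knob_b: Black mushroom knob on top of the plunger, 48 mm across, 18 mm thick, flat top 26 mm across; origin: centre of its underside. Its top is 196 mm above the bench when up, 172 mm when fully pushed. 
- knob_a_top (a point): Centre of the flat top of lubricator_a's plunger knob, the place to push; moves with it. z up.
- knob_b_top (a point): Centre of the flat top of lubricator_b's plunger knob; moves with it.
- pin_a (a joint): Pin height in m: 0 down (2 mm stand out of the brass block), 0.020 fully out. 12 mm thick, red, with a 5 mm white band 15 mm below its tip that shows complete from 0.018 on; from there it counts as fully out. It rises only by pumping.
- pin_b (a joint): Pin height in m: 0 down (2 mm stand out of the brass block), 0.020 fully out. 12 mm thick, red, with a 5 mm white band 15 mm below its tip that shows complete from 0.018 on; from there it counts as fully out. Starts fully out and stays so.
- indicator_a: The red pin of lubricator_a itself, 12 mm thick; its tip 2 mm above this origin, which lies 141 mm above the bench when the pin is down, 161 mm when it is fully out.
- indicator_b: The red pin of lubricator_b itself, 12 mm thick; its tip 2 mm above this origin.
- pin_a_top (a point): Tip of lubricator_a's pin: 143 mm above the bench when down, 163 mm when fully out.
- pin_b_top (a point): Tip of lubricator_b's pin.
- oil_can: Loose red oil can with a thin upright spout, 50 mm across, 115 mm high, between the lubricators; origin at its underside.
- chuck_key: Loose steel T-shaped chuck key lying on the bench, about 110 x 100 x 18 mm, on the robot's side of the lubricators; origin on the bench under it.
- wrench: Loose steel wrench lying on the bench, 170 mm long, on the robot's side of the lubricators.
- ring_blank_low: Loose turned ash-wood ring, 104 mm across, 45 mm high, lower one of a stack of two behind the lubricators; origin at its underside.
- ring_blank_top: The upper ring of that stack, same size; origin at its underside.
- bowl: Loose red-brown lacquered bowl, 124 mm across, 55 mm high, behind the lubricators; origin at its underside.
- cup_blank: Loose wooden cylinder, 64 mm across, 75 mm high, behind the lubricators; origin at its underside.
- wax_tin: Loose brass-coloured tin, 72 mm across, 50 mm high, left of the lubricators; origin at its underside.

How it is judged:
By the outcome, as a careful person would: the job done as asked, in the order asked, and still so for the second after the job is handed in, with the robot touching nothing.
It also fails if it takes over 42 s, if anything falls off the work surface, if the arm or the gripper's body presses on something with over 40 N, if the wrist force passes 120 N, or if a joint passes its speed limit or range.

## Working session

There is one attempt and no reset: what is moved stays moved. The work goes in short steps, Python scripts to look and compute and a shell command to move; the robot and the scene stay as the last step left them, time stands still between calls to the robot, and variables do not carry over. Pictures are saved under pics/ and viewed, about 8 in all and at most 12, crops included, and the job is handed in when it is done.

```bash
mkdir -p pics; cat > h.py <<'E'
import numpy as np, cv2
from rig import env
def get(n,save=None):
    d=env.get_image(n)
    if save: cv2.imwrite('pics/'+save,d['pixels'][:,:,::-1])
    return d
def cloud(d):
    K=d['camera_matrix'];h,w=d['range_z'].shape
    v,u=np.mgrid[:h,:w]
    xd=(u-K[0,2])/K[0,0];yd=(v-K[1,2])/K[1,1]
    x,y=xd.copy(),yd.copy()
    for _ in range(20):
        s=1+d['k1']*(x*x+y*y);x=xd/s;y=yd/s
    z=d['range_z'];P=np.stack([x*z,y*z,z],-1)
    R,_=cv2.Rodrigues(np.array(d['rvec'],float))
    W=(P-np.ravel(d['tvec']))@R
    W[z<=0]=np.nan
    return W
E
python3 - <<'E'
from h import *
s=env.state();print(s)
for n in ['scene','side']:
    d=get(n,n+'0.png');np.savez(n+'0.npz',**d)
    R,_=cv2.Rodrigues(np.array(d['rvec'],float));print(n,-R.T@np.ravel(d['tvec']),R[2],d['k1'])
E
```

```text
{'time': 0.0, 'joint_positions': array([ 1.14219731,  0.62932668,  0.03844729,  1.51829224, -0.02700226,
        0.99628149, -0.01999429]), 'dq': array([-1.37354442e-03,  1.68827304e-03, -3.51990801e-05,  6.53605835e-06,
        1.35204734e-03, -2.00580148e-04,  6.34334109e-05]), 'tau': array([ 8.89499624e-04, -5.49727285e+01,  1.14346124e+00, -1.86630964e+01,
       -5.22966846e-02,  2.37019738e-02,  1.69688656e-04]), 'position': array([ 0.23048588, -0.60709873,  0.20459104]), 'orientation': array([-3.08831802e+00, -5.66449171e-01,  5.41021494e-04]), 'ft_force': array([-0.31441119,  0.49765206, -0.70550584]), 'wrist_torque': array([-0.0563886 ,  0.01789655, -0.0190833 ]), 'grip_width': 0.0941873618583424}
scene [1.03147025 0.66728141 0.97722423] [-0.39690884 -0.53832724 -0.74341587] -0.03671521615429519
side [-0.07524458  0.87357272  0.90136156] [ 0.49518503 -0.63404206 -0.59395492] -0.05471159729251186
```

View pics/scene0.png

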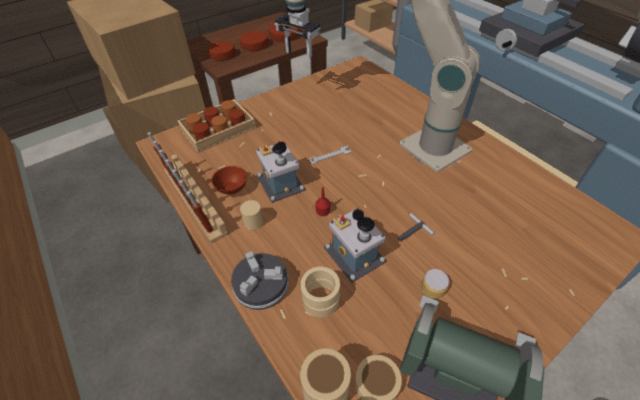

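View pics/side0.png

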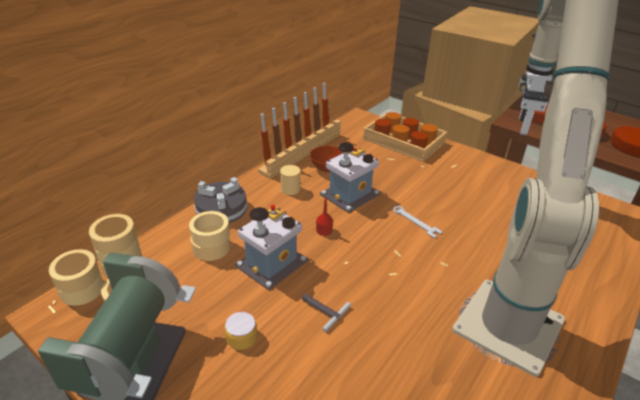

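Two lubricators: the far one at scene (278,165), and the near, left one at scene (357,235). The oil can at (322,205) lies between them. I'll zoom in on the pins and measure the knobs.

```bash
python3 - <<'E'
from h import *
L=[]
for n,boxes in [('scene',[(320,195,70,60),(245,130,70,60)]),('side',[(230,195,80,60),(320,135,80,60)])]:
    d=dict(np.load(n+'0.npz'));W=cloud(d);im=d['pixels']
    for (x,y,w,h) in boxes:
        L.append(cv2.resize(im[y:y+h,x:x+w,::-1],(400,300),interpolation=cv2.INTER_CUBIC))
        S=W[y:y+h,x:x+w];I=im[y:y+h,x:x+w].astype(int)
        m=(S[...,2]>.185)&(S[...,2]<.21)
        p=S[m];print(n,'knob top n',m.sum(),'med',np.median(p,0).round(4),'mid',((p.min(0)+p.max(0))/2).round(4),np.ptp(p,axis=0).round(3))
        r=(I[...,0]>120)&(I[...,1]<60)&(I[...,2]<70)&(S[...,2]>.125)
        if r.any(): print(' red',r.sum(),np.median(S[r],0).round(4),'zmax',np.nanmax(S[r][:,2]).round(4))
        hd=(abs(S[...,2]-.129)<.004)
        q=S[hd];print(' head',cv2.minAreaRect(q[:,:2].astype(np.float32)*1000))
cv2.imwrite('pics/crop0.png',np.vstack([np.hstack(L[:2]),np.hstack(L[2:])]))
E
```

```text
scene knob top n 208 med [0.5841 0.2354 0.195 ] mid [0.5826 0.232  0.1937] [0.043 0.047 0.014]
 red 8 [0.604  0.1655 0.162 ] zmax 0.1647
 head ((579.1480102539062, 195.13836669921875), (139.08987426757812, 103.94305419921875), 87.56515502929688)
scene knob top n 122 med [ 0.608  -0.1575  0.1937] mid [ 0.6058 -0.1621  0.1915] [0.044 0.043 0.013]
 red 3 [ 0.6172 -0.2339  0.1453] zmax 0.1462
 head ((600.030029296875, -195.75906372070312), (137.12210083007812, 103.8380355834961), 81.52519989013672)
side knob top n 216 med [0.5746 0.2392 0.1941] mid [0.5786 0.2345 0.1923] [0.044 0.047 0.014]
 red 8 [0.5981 0.1676 0.1603] zmax 0.1647
 head ((575.581298828125, 198.92039489746094), (137.34024047851562, 104.32024383544922), 86.11997985839844)
side knob top n 125 med [ 0.5965 -0.1539  0.1944] mid [ 0.6017 -0.1597  0.1934] [0.047 0.045 0.016]
 red 1 [ 0.6128 -0.2284  0.149 ] zmax 0.149
 head ((595.9811401367188, -198.20669555664062), (141.9495391845703, 109.64366149902344), 78.96821594238281)
```

View pics/crop0.png

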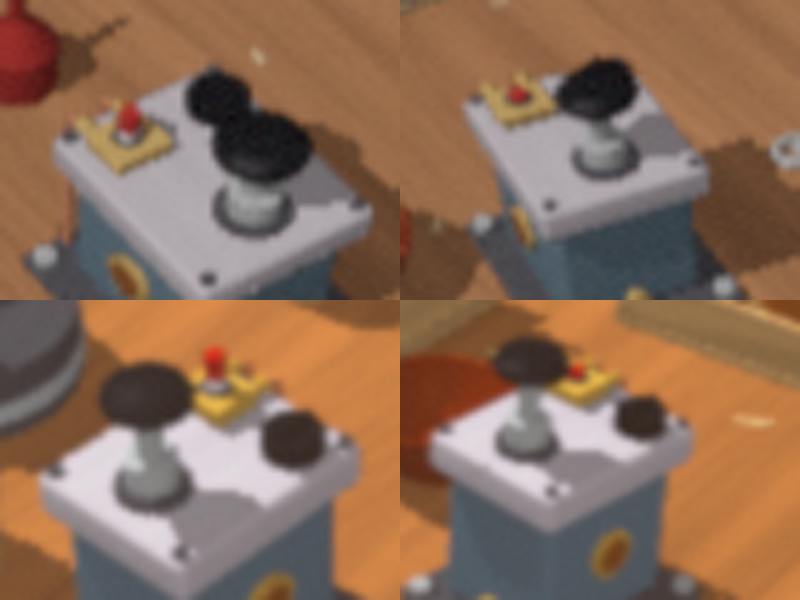

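The left lubricator (+y) shows the white band with its tip at z 0.163, so it is B. The right one has its pin down (tip ~0.145), so it is A, with its knob near (0.604,-0.161,0.195). The knob-to-pin vector and the head edge both give a yaw of about -10°, which agrees. I'll work out the transit now.

```bash
cat > go.py <<'E'
import sys
from h import *
T=np.array([float(a) for a in sys.argv[1:4]])
s=env.state();R,_=cv2.Rodrigues(s['orientation'])
print(s['time'],s['position'].round(4),(R.T@(T-s['position'])*1000).round(1),s['ft_force'].round(2),s['grip_width'].round(4))
E
python3 go.py .604 -.161 .235
python3 - <<'E'
from h import *
for n,(x,y,w,h) in [('scene',(245,130,70,60)),('side',(320,135,80,60))]:
    W=cloud(dict(np.load(n+'0.npz')))[y:y+h,x:x+w]
    p=W[W[...,2]>.1935];c,r=cv2.minEnclosingCircle(p[:,:2].astype(np.float32)*1000);print(n,len(p),c,r,p.mean(0))
E
```

```text
scene 64 (605.5867309570312, -161.28756713867188) 20.531518936157227 [ 0.60489527 -0.16119782  0.19540991]
side 74 (599.5249633789062, -160.56393432617188) 21.982616424560547 [ 0.59984851 -0.15901974  0.19619073]Traceback (most recent call last):
  File "go.py", line 5, in <module>
    print(s['time'],s['position'].round(4),(R.T@(T-s['position'])*1000).round(1),s['ft_force'].round(2),s['grip_width'].round(4))
                                                                                                        ^^^^^^^^^^^^^^^^^^^^^
AttributeError: 'float' object has no attribute 'round'
```

Target is (0.603, -0.161).

```bash
sed -i "s/s\['grip_width'\].round(4)/round(s['grip_width'],4)/" go.py; python3 go.py .603 -.161 .235
```

```text
0.1 [ 0.2306 -0.6071  0.2047] [ 506.5 -284.9  -29.8] [ 0.05  0.15 -0.06] 0.0939
```

```bash
python3 -m pendant '[[0,0,0,10,-5,-5,0],[0,0,0,20,-11,-5,0],[0,0,0,28,-16,-5,0],[0,0,0,28,-16,-5,0],[0,0,0,28,-16,-5,0],[0,0,0,28,-16,-5,0],[0,0,0,28,-16,0,0],[0,0,0,28,-16,0,0],[0,0,0,28,-16,0,0],[0,0,0,28,-16,0,0],[0,0,0,28,-16,0,0],[0,0,0,28,-16,0,0],[0,0,0,28,-16,0,0],[0,0,0,28,-16,0,0],[0,0,0,28,-16,0,0],[0,0,0,28,-16,0,0],[0,0,0,28,-16,0,0],[0,0,0,28,-16,0,0],[0,0,0,20,-9,0,0],[0,0,0,8,-4,0,0]]' 10; python3 go.py .603 -.161 .205
```

```text
time: 1.77
position: [0.605, -0.1562, 0.2355]
orientation: [-3.086, -0.576, -0.003]
ft_force: [0.7, 0.2, -0.1]
grip_width: 0.0005
1.7667 [ 0.605  -0.1562  0.2355] [-3.7  3.9 30.5] [ 0.75  0.16 -0.11] 0.0005
```

```bash
python3 -m pendant '[[0,0,0,-2,2,10,0],[0,0,0,-2,2,10,0],[0,0,0,0,0,10,0],[0,0,0,0,0,0,0],[0,0,0,0,0,0,0]]'; python3 go.py .603 -.161 .172; python3 - <<'E'
from h import *
a=get('scene')['pixels'][125:185,245:325,::-1];b=get('side')['pixels'][125:185,310:390,::-1]
cv2.imwrite('pics/c1.png',np.hstack([cv2.resize(i,(400,300),interpolation=cv2.INTER_CUBIC) for i in (a,b)]))
E
```

```text
time: 2.18
position: [0.5986, -0.1685, 0.2044]
orientation: [-3.09, -0.562, 0.004]
ft_force: [0.1, 0.3, 0.1]
grip_width: 0.0003
2.1833 [ 0.5986 -0.1685  0.2044] [ 6.9 -5.4 32.4] [0.05 0.27 0.06] 0.0003
```

View pics/c1.png

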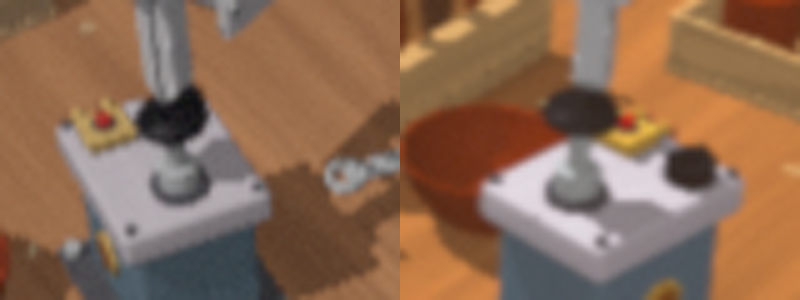

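The fingertips stand just above knob A, but slightly to the far/-y side. I'll re-measure now that the arm has settled.

```bash
python3 -m pendant '[[0,0,0,0,0,0,0],[0,0,0,0,0,0,0]]'; python3 go.py .603 -.161 .172
```

```text
time: 2.45
position: [0.6006, -0.1671, 0.206]
orientation: [3.09, 0.566, 0.001]
ft_force: [1.3, -1.3, -0.2]
grip_width: 0.0004
2.45 [ 0.6006 -0.1671  0.206 ] [ 4.4 -4.9 34. ] [ 1.32 -1.27 -0.16] 0.0004
```

```bash
python3 -m pendant '[[0,0,0,4,-5,0,0],[0,0,0,0,0,0,0],[0,0,0,0,0,0,0],[0,0,0,0,0,0,0]]'; python3 -m pendant '[[0,0,0,0,0,5,0],[0,0,0,0,0,5,0],[0,0,0,0,0,5,0],[0,0,0,0,0,5,0],[0,0,0,0,0,0,0],[0,0,0,0,0,0,0]]'; python3 go.py .603 -.161 .172
```

```text
time: 2.78
position: [0.6024, -0.1604, 0.2056]
orientation: [3.09, 0.568, 0.0]
ft_force: [0.7, -0.8, 0.4]
grip_width: 0.0003
time: 3.28
position: [0.6026, -0.1609, 0.1855]
orientation: [3.09, 0.567, 0.001]
ft_force: [-0.6, -0.1, 3.9]
grip_width: 0.0005
3.2833 [ 0.6026 -0.1609  0.1855] [ 0.4  0.2 13.5] [-0.65 -0.09  3.91] 0.0005
```

```bash
python3 -m pendant '[[0,0,0,0,0,4,0],[0,0,0,0,0,4,0],[0,0,0,0,0,4,0],[0,0,0,0,0,0,0],[0,0,0,0,0,0,0]]';  python3 -m pendant '[[0,0,0,0,0,1.5,0],[0,0,0,0,0,0,0],[0,0,0,0,0,0,0]]'; python3 -m pendant '[[0,0,0,0,0,1,0],[0,0,0,0,0,0,0],[0,0,0,0,0,0,0]]'; python3 go.py .603 -.161 .172
```

```text
time: 3.7
position: [0.6026, -0.1609, 0.1744]
orientation: [3.09, 0.566, 0.002]
ft_force: [-0.0, 0.0, 9.0]
grip_width: 0.0004
time: 3.95
position: [0.6026, -0.1609, 0.1732]
orientation: [3.09, 0.566, 0.002]
ft_force: [-1.5, 1.2, 10.5]
grip_width: 0.0002
time: 4.2
position: [0.6026, -0.1609, 0.1724]
orientation: [3.09, 0.566, 0.002]
ft_force: [-1.9, 0.3, 11.4]
grip_width: 0.0009
4.2 [ 0.6026 -0.1609  0.1724] [0.4 0.2 0.4] [-1.88  0.34 11.37] 0.0009
```

```bash
python3 -m pendant '[[0,0,0,0,0,1,0],[0,0,0,0,0,0,0],[0,0,0,0,0,0,0]]'; python3 -m pendant '[[0,0,0,0,0,1,0],[0,0,0,0,0,0,0],[0,0,0,0,0,0,0]]'; python3 go.py .603 -.161 .172
```

```text
time: 4.45
position: [0.6026, -0.1609, 0.1722]
orientation: [3.089, 0.566, 0.003]
ft_force: [-3.3, 0.7, 16.1]
grip_width: 0.0009
time: 4.7
position: [0.6027, -0.1609, 0.1722]
orientation: [3.089, 0.566, 0.003]
ft_force: [-5.8, 1.5, 21.5]
grip_width: 0.0008
4.7 [ 0.6027 -0.1609  0.1722] [0.3 0.2 0.2] [-5.76  1.51 21.54] 0.0008
```

The hard stop is found: z stays at 0.1722 while the force rises to 21 N. Next come the release and a second stroke.

```bash
python3 -m pendant '[[0,0,0,0,0,-8,0],[0,0,0,0,0,-8,0],[0,0,0,0,0,-9,0],[0,0,0,0,0,-9,0],[0,0,0,0,0,0,0],[0,0,0,0,0,0,0],[0,0,0,0,0,0,0],[0,0,0,0,0,0,0],[0,0,0,0,0,0,0],[0,0,0,0,0,0,0]]';python3 go.py .603 -.161 .172
python3 -m pendant '[[0,0,0,0,0,8,0],[0,0,0,0,0,8,0],[0,0,0,0,0,7,0],[0,0,0,0,0,5,0],[0,0,0,0,0,3,0],[0,0,0,0,0,2,0],[0,0,0,0,0,1,0],[0,0,0,0,0,0,0],[0,0,0,0,0,0,0]]'
python3 -m pendant '[[0,0,0,0,0,-8,0],[0,0,0,0,0,-8,0],[0,0,0,0,0,-9,0],[0,0,0,0,0,-9,0],[0,0,0,0,0,0,0],[0,0,0,0,0,0,0],[0,0,0,0,0,0,0],[0,0,0,0,0,0,0],[0,0,0,0,0,0,0],[0,0,0,0,0,0,0]]'
cat > look.py <<'E'
import sys
from h import *
b=get('side');a=get('scene')
i=[b['pixels'][125:185,310:390,::-1],a['pixels'][125:185,245:325,::-1]]
cv2.imwrite('pics/'+sys.argv[1],np.hstack([cv2.resize(k,(400,300),interpolation=cv2.INTER_CUBIC) for k in i]))
for d,(x,y,w,h) in ((b,(310,125,80,60)),(a,(245,125,80,60))):
    W=cloud(d)[y:y+h,x:x+w];I=d['pixels'][y:y+h,x:x+w].astype(int)
    r=(I[...,0]>100)&(I[...,1]<.55*I[...,0])&(np.hypot(W[...,0]-.615,W[...,1]+.231)<.012)&(W[...,2]>.125)
    print('pin px',r.sum(),'zmax',W[r][:,2].max().round(4) if r.any() else None)
E
python3 look.py p2.png
```

```text
time: 5.53
position: [0.602, -0.1607, 0.2025]
orientation: [-3.09, -0.567, 0.001]
ft_force: [0.8, 0.1, -0.1]
grip_width: 0.0007
5.5333 [ 0.602  -0.1607  0.2025] [ 0.8  0.7 30.5] [ 0.79  0.05 -0.1 ] 0.0007
time: 6.28
position: [0.6034, -0.161, 0.1722]
orientation: [3.089, 0.566, 0.005]
ft_force: [-4.4, 1.7, 21.7]
grip_width: 0.0003
time: 7.12
position: [0.602, -0.1607, 0.2025]
orientation: [-3.09, -0.567, 0.001]
ft_force: [-0.5, -0.0, 1.0]
grip_width: 0.0003
pin px 16 zmax 0.1595
pin px 12 zmax 0.157
```

View pics/p2.png

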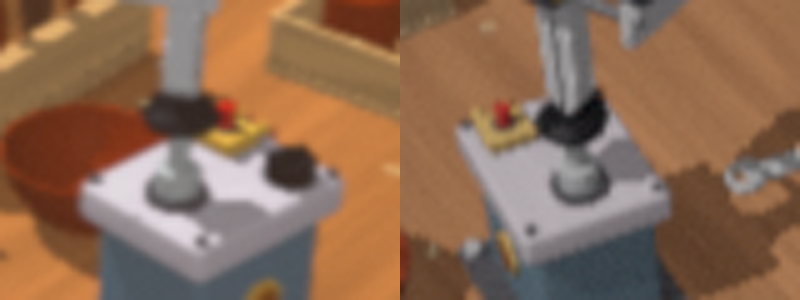

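The pin has risen clearly after two strokes (side crop (225,110)), the knob is up again and no white shows yet. Three more strokes.

```bash

python3 -m pendant '[[0,0,0,0,0,8,0],[0,0,0,0,0,8,0],[0,0,0,0,0,7,0],[0,0,0,0,0,5,0],[0,0,0,0,0,3,0],[0,0,0,0,0,2,0],[0,0,0,0,0,1,0],[0,0,0,0,0,0,0],[0,0,0,0,0,0,0]]'
python3 -m pendant '[[0,0,0,0,0,-8,0],[0,0,0,0,0,-8,0],[0,0,0,0,0,-9,0],[0,0,0,0,0,-9,0],[0,0,0,0,0,0,0],[0,0,0,0,0,0,0],[0,0,0,0,0,0,0],[0,0,0,0,0,0,0],[0,0,0,0,0,0,0],[0,0,0,0,0,0,0]]'
python3 -m pendant '[[0,0,0,0,0,8,0],[0,0,0,0,0,8,0],[0,0,0,0,0,7,0],[0,0,0,0,0,5,0],[0,0,0,0,0,3,0],[0,0,0,0,0,2,0],[0,0,0,0,0,1,0],[0,0,0,0,0,0,0],[0,0,0,0,0,0,0]]'
python3 -m pendant '[[0,0,0,0,0,-8,0],[0,0,0,0,0,-8,0],[0,0,0,0,0,-9,0],[0,0,0,0,0,-9,0],[0,0,0,0,0,0,0],[0,0,0,0,0,0,0],[0,0,0,0,0,0,0],[0,0,0,0,0,0,0],[0,0,0,0,0,0,0],[0,0,0,0,0,0,0]]'
python3 -m pendant '[[0,0,0,0,0,8,0],[0,0,0,0,0,8,0],[0,0,0,0,0,7,0],[0,0,0,0,0,5,0],[0,0,0,0,0,3,0],[0,0,0,0,0,2,0],[0,0,0,0,0,1,0],[0,0,0,0,0,0,0],[0,0,0,0,0,0,0]]'
python3 -m pendant '[[0,0,0,0,0,-8,0],[0,0,0,0,0,-8,0],[0,0,0,0,0,-9,0],[0,0,0,0,0,-9,0],[0,0,0,0,0,0,0],[0,0,0,0,0,0,0],[0,0,0,0,0,0,0],[0,0,0,0,0,0,0],[0,0,0,0,0,0,0],[0,0,0,0,0,0,0]]'
python3 look.py p5.png
```

```text
time: 7.97
position: [0.6035, -0.161, 0.1722]
orientation: [3.089, 0.566, 0.006]
ft_force: [-4.5, 1.5, 21.9]
grip_width: 0.0006
time: 8.8
position: [0.602, -0.1607, 0.2025]
orientation: [-3.09, -0.567, 0.001]
ft_force: [-0.1, -0.7, 0.4]
grip_width: 0.0007
time: 9.55
position: [0.6034, -0.161, 0.1722]
orientation: [3.089, 0.566, 0.005]
ft_force: [-5.1, 1.4, 21.4]
grip_width: 0.0006
time: 10.38
position: [0.602, -0.1607, 0.2025]
orientation: [-3.09, -0.567, 0.001]
ft_force: [-0.8, -0.6, -0.5]
grip_width: 0.0004
time: 11.13
position: [0.6034, -0.161, 0.1722]
orientation: [3.089, 0.566, 0.005]
ft_force: [-4.9, 1.2, 22.4]
grip_width: 0.0005
time: 11.97
position: [0.602, -0.1607, 0.2025]
orientation: [-3.09, -0.567, 0.001]
ft_force: [-0.8, 0.4, -0.1]
grip_width: -0.0001
pin px 15 zmax 0.1652
pin px 12 zmax 0.1627
```

View pics/p5.png

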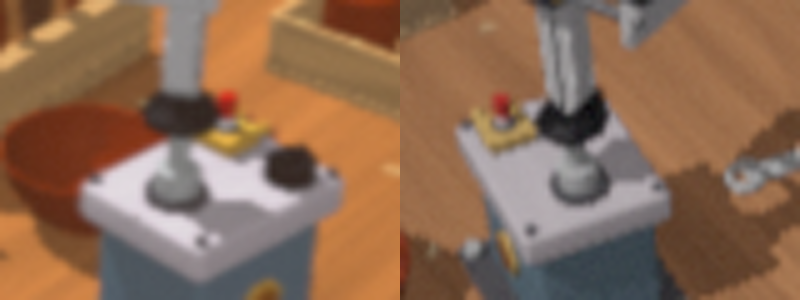

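The white band now shows under the red (side (228,122), scene (502,117)), and the tip is at about 0.164. At this resolution I can't be sure the band is complete. One more full stroke does no harm and covers the 4–6 range, then I'll retreat.

```bash

python3 -m pendant '[[0,0,0,0,0,8,0],[0,0,0,0,0,8,0],[0,0,0,0,0,7,0],[0,0,0,0,0,5,0],[0,0,0,0,0,3,0],[0,0,0,0,0,2,0],[0,0,0,0,0,1,0],[0,0,0,0,0,0,0],[0,0,0,0,0,0,0]]'
python3 -m pendant '[[0,0,0,0,0,-8,0],[0,0,0,0,0,-8,0],[0,0,0,0,0,-9,0],[0,0,0,0,0,-9,0],[0,0,0,0,0,0,0],[0,0,0,0,0,0,0],[0,0,0,0,0,0,0],[0,0,0,0,0,0,0],[0,0,0,0,0,0,0],[0,0,0,0,0,0,0]]'
python3 -m pendant '[[0,0,0,0,0,-10,0],[0,0,0,0,0,-20,0],[0,0,0,0,0,-25,0],[0,0,0,0,0,-25,0],[0,0,0,-20,0,-10,0],[0,0,0,-25,0,0,0],[0,0,0,-25,0,0,0],[0,0,0,-25,0,0,0],[0,0,0,-25,0,0,0],[0,0,0,-20,0,0,0],[0,0,0,-10,0,0,0],[0,0,0,0,0,0,0],[0,0,0,0,0,0,0],[0,0,0,0,0,0,0]]'
python3 look.py p6.png
python3 - <<'E'
from h import *
d=get('scene');b=get('side')
for n,(e,x,y,w,h) in dict(s=(d,245,130,70,60),i=(b,320,135,80,60),sB=(d,320,195,70,60),iB=(b,230,195,80,60)).items():
    W=cloud(e)[y:y+h,x:x+w];p=W[(W[...,2]>.185)&(W[...,2]<.21)];print(n,len(p),np.percentile(p[:,2],90).round(4))
cv2.imwrite('pics/final.png',d['pixels'][:,:,::-1])
E
```

```text
time: 12.82
position: [0.6035, -0.161, 0.1722]
orientation: [3.089, 0.566, 0.006]
ft_force: [-4.3, 1.0, 21.3]
grip_width: 0.0003
time: 13.65
position: [0.602, -0.1607, 0.2025]
orientation: [-3.09, -0.567, 0.001]
ft_force: [0.3, 0.6, 0.2]
grip_width: 0.0006
time: 14.82
position: [0.4636, -0.2133, 0.2933]
orientation: [3.09, 0.569, 0.002]
ft_force: [-0.6, 0.1, 0.1]
grip_width: 0.0005
pin px 15 zmax 0.1659
pin px 12 zmax 0.1626
s 126 0.196
i 124 0.1971
sB 207 0.1975
iB 212 0.1971
```

View pics/p6.png

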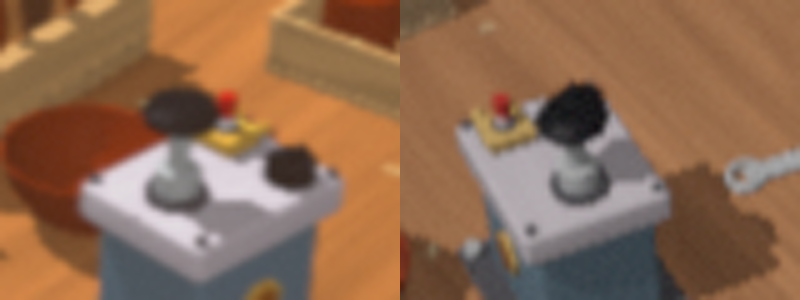

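View pics/final.png

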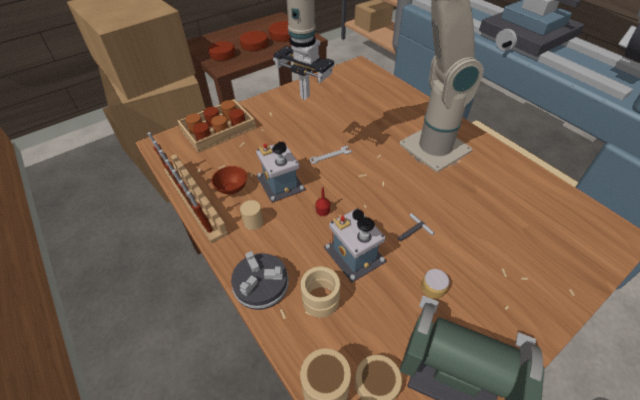

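Pin A is out with its white band showing ((228,122) and (502,117) in the crop) and didn't change with the sixth stroke. The knob is up at 0.196, the hand is clear and the loose things haven't moved.

```bash
python3 -c "
from rig import env; print(env.hand_in())"
```

```text
the job is handed in; nothing more can be done
None
```

I primed lubricator A, the right-hand one, with six full strokes of the shut fingertips. Each stroke reached the hard stop at z 0.172 m with about 22 N at the end readings, and I then lifted the fingers clear so the knob could spring back up. The hand was then moved away and the job handed in at about 15 s.

**Last checks:**
- **Pin A:** the tip measured 0.163 m in one view and 0.166 m in the other, against 0.163 m expected when fully out. The white band shows in both views. The reading was about the same after the fifth and sixth strokes, so the pin is at its end.
- **Plungers:** knob A is back up at 0.196–0.197 m, and lubricator B's knob is still up at about 0.197 m.
- **Loose things:** they look unmoved in the final picture. I compared them by eye only.
- **Disagreements:** only the 1–3 mm spread between the two cameras. The white band is only a few pixels high, so I judged it complete from the pin height as well as from the pictures.

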